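Unlock the favour chest, park its pin and slide it shut

TASK

The favours are packed, so close up the wooden chest. Draw the red-knobbed locking pin straight out of its block, lay it down on the empty slate mat and let go, then take it again by its steel shank and lay it in the parking cradle beside the block, its red knob in the pocket and its shank in the two notches. Leave it there, then slide the lid gently fully shut; do not drop the pin at any point, and do not disturb the mills, the cup or the bell.

Things in the scene. Friction and masses are not known exactly. Their poses are not given: they have to be found in the camera images.
- chest: Open wooden box fixed to the table, 200 (x) x 160 (y) x 72 mm high, full of white packets. Origin: centre of its underside; x along the lid's travel (away from the robot at yaw 0), y to the side with the locking block (at x = -60 mm) and the parking cradle (at x = +55 mm, running along y from 78 to 242 mm on an 8 mm thick base), z up. The points below share its axes.
- bore_mouth (a point): Centre of the 17 mm bore at the outer (+y) face of the locking block, 84 mm above the table. The block is 40 mm wide in x, 108 mm high, and the bore runs 46 mm through it along y; the pin comes out along +y.
- park_knob (a point): Where the middle of the red knob lies when parked: middle of the pocket, at (55, 210, 40) mm in the chest's frame. The pocket, open at the top, is 32 mm wide in x and 44 mm long in y inside; its walls are 10 mm thick and end 56 mm above the table: no room for fingers round the knob in it.
- park_tip (a point): Where the tip of the shank lies when parked, at (55, 93, 40) mm in the chest's frame. The shank lies in two notches, 20 mm wide, bottoms 33 mm and tops 50 mm above the table: in a post at chest y = 104 to 116 mm and in the pocket's wall at y = 178 to 188 mm; between these is open space for the fingers.
- lid (a joint): Sliding lid, travel in m along the chest's x: 0 = fully shut, 0.1 = fully open. It stays where it is left (about 1.5 N of friction). While the pin is in the bore, it blocks the lid's bar and the lid stops near 0.034.
- lid_bar (a point): Middle of the upright dark wooden bar across the lid, by which it is pulled: 14 mm thick in the chest's x, 126 mm long in y, from 66 to 94 mm above the table; this point is 82 mm above the table and moves with the lid.
- pin: Locking pin, 134 mm long, about 0.16 kg: round steel shank 14 mm across, 100 mm long, with a square red knob (24 x 24 mm, 34 mm long) at its +y end. Origin on the axis in the middle of the shank; y along the pin towards the knob. At first it lies in the bore with its tip over the lid and only the knob outside; drawn 90 to 100 mm it comes free.
- pin_knob (a point): Middle of the red knob, 67 mm from the pin's origin along its +y.
- pin_tip (a point): Tip of the shank, 50 mm from the pin's origin along its -y.
- mat: Black slate mat with nothing on it, fixed to the table, 200 (x) x 250 (y) x 6 mm; origin at the centre of its underside.
- pepper: Bystander: dark wooden mill, 57 mm across, 174 mm tall, origin under its centre.
- salt: Bystander: pale wooden mill, 57 mm across, 162 mm tall, origin under its centre.
- cup: Bystander: cream cup, 66 x 87 x 58 mm, origin under its centre.
- bell: Bystander: silver service bell on a black foot, 75 mm across, 57 mm tall, origin under its centre.
Not all that is in view belongs to the job. There is more than one size of the pin; the job needs the largest.

How it is judged:
By the outcome, as a careful person would: the job done as asked, in the order asked, and still so for the second after the job is handed in, with the robot touching nothing.
It also fails if it takes over 62 s, if anything falls off the work surface, if the arm or the gripper's body presses on something with over 40 N, if the wrist force passes 120 N, or if a joint passes its speed limit or range.

ROBOT

A 6-joint arm with a two-finger parallel gripper is mounted at the origin on a cart in front of the work surface, level with it; the furniture and walls round the work are solid. World frame = base frame: x ahead of the robot, y to its left, z up, the work surface at z = 0. Lengths are in m, angles in rad, forces in N, time in s.
With the tool pointing down it reaches from about 0.25 to 0.775 m from the base axis. Payload 4 kg.
Tool frame: the origin (TCP) lies on the centre line of the jaws, within the pads' length; the fingertips stand 8 mm ahead of it and the grasp point (between the pads) lies 11 mm behind it; y points along the fingers, x is the direction in which the jaws open and shut, and the axes are right-handed (so a half turn about y gives the same grasp; the last joint's range is limited). The gripper opens to 94 mm and grips with 3 to 60 N. Pads are 16 mm wide; open, the fingers measure 119 mm over their backs; the gripper's body (75 mm by 177 mm) begins 78 mm behind the grasp point.
Start: joints at [-1.22, 0.087, 1.371, -0, 1.684, -0.103], TCP at [0.241, -0.494, 0.214] pointing down, gripper open.
Joint ranges: [-3.1, 3.1], [-0.76, 2.03], [0.27, 2.55], [-1.08, 4.22], [0.17, 2.65], [-2.57, 2.57]. Speed limits (rad/s): [2.79, 2.79, 3.14, 3.14, 3.14, 3.14].

INTERFACE

Orientations are given as [roll, pitch, yaw] about the fixed x, y, z axes, in that order (R = Rz(yaw) Ry(pitch) Rx(roll)).
In Python, from bench import robot gives the robot as it stands.
- The arm moves only by the tool step_arm, never from a script. Its argument "commands" is a list of rows, each an object with "xyz": the shift along the world's x, y, z in m, a list of three; "twist": the turn, a rotation vector about the world's x, y, z in degrees, a list of three. In form: [{"xyz": [tx, ty, tz], "twist": [ax, ay, az]}, ...]. A call has 1 to 12 rows; each row is the pose to reach, as a shift and turn from the pose commanded when the call began; what a row does not reach only later rows make up. A row lasts 1/12 s, in which the tool goes at most 41.7 mm and 7.16 degrees, less where a joint would pass 70% of its speed; a pose out of reach is approached as far as the arm can. A call with a gripper value outside its range is refused whole. "fingers" is the closure in counts, from 0 (fully open) to 255 (shut), set as the call begins (left out, the last holds). The fingers move at their own pace and stop on an object; the grip force is fixed at half the most. Time passes only in rows, so rows that repeat a pose let the fingers close. It gives the time, the measured TCP pose, the force and the opening at its end, in the units of the state.
- robot.get_obs(): the state, without advancing time (a new reading comes with each control period).
- robot.snapshot(name): name is "scene" or "top" or "wrist"; returns (picture, depth): 384x512x3 uint8, red, green, blue; 384x512 float32, m along the optical axis (not along the pixel's ray), 0 where there is no reading.
- robot.camera_info(name): a dict with "fx", "fy", "cx", "cy" (pixels), "R" (3x3) and "t" (3): a world point X has camera coordinates R X + t. Camera axes: x right, y down, z forward; pixel columns grow to the right and rows downward; lengths in m; the calibration is good to about 2 mm. A picture is of the moment at which its call begins: read the wrist's pose just before it. camera_info takes no time and is no camera call; for the wrist camera it gives the pose at the moment of the call.
- robot.close_job(): hands the job in, once; it reports no verdict.
The state is a dict: "time": time; "joint_positions": joint angles; "qvel": joint speeds; "joint_torque": joint torques, N m; "tool_pos": TCP position; "ee_rot": TCP orientation; "wrist_force": force on the tool from outside, world axes, zero at the start; "wrist_torque": the same for the moment, N m; "width": finger opening in m.
Only numpy, scipy, OpenCV 4.12 (cv2) and the standard library are available. Lean on these libraries where they do the work, as an engineer would, in place of code of your own. Each camera call takes 0.05 s, during which the arm holds its last target.

## Working session

There is one attempt and no reset: what is moved stays moved. The work goes in short steps, Python scripts to look and compute and a tool call to move; the robot and the scene stay as the last step left them, time stands still between calls to the robot, and variables do not carry over. Pictures are saved under pics/ and viewed, and the job is handed in when it is done.

Besides the shell and the picture viewer there is one more tool, called after "Call:" as a command line: name --argument value ..., lists and objects as JSON in quotes. step_arm: Moves the arm, as the interface text tells. Its arguments: {"type":"object","properties":{"commands":{"type":"array"},"fingers":{"type":"number"}},"required":["commands"]}

```bash
ls; mkdir -p pics; python3 - <<'E'
from bench import robot
import cv2,numpy as np
print(robot.get_obs())
for n in ["scene","top","wrist"]:
    c=robot.camera_info(n); p,d=robot.snapshot(n)
    print(n,c)
    cv2.imwrite(f"pics/{n}0.png",p[...,::-1]); np.savez(f"pics/{n}0.npz",p=p,d=d,**c)
E
```

```text
pics
{'time': 0.0, 'joint_positions': array([-1.22009452e+00,  8.79506687e-02,  1.37223806e+00, -8.75683471e-06,
        1.68355744e+00, -1.03113618e-01]), 'qvel': array([ 0.00088519, -0.00056025,  0.00053851,  0.00038359,  0.00032784,
       -0.00061026]), 'joint_torque': array([-7.28020677e-04, -3.40175450e+01, -3.02431118e+01,  7.18125002e-02,
        3.27867642e-02, -1.57087766e-04]), 'tool_pos': array([ 0.2409274 , -0.49384986,  0.21231472]), 'ee_rot': array([-1.57058332,  0.00214297, -1.11698165]), 'wrist_force': array([-0.02643438, -1.20963553,  0.18993481]), 'wrist_torque': array([ 0.02081551,  0.05515238, -0.00657437]), 'width': 0.09405337478122211}
scene {'fx': 375.94032682093535, 'fy': 375.94032682093535, 'cx': 258.15379074559434, 'cy': 196.02409246618006, 'R': array([[-0.50204289, -0.86473676, -0.01353785],
       [-0.59907885,  0.35901353, -0.71569114],
       [ 0.62374471, -0.35119741, -0.6982857 ]]), 't': array([0.25778058, 0.37363935, 0.97255097])}
top {'fx': 385.5995230024805, 'fy': 385.5995230024805, 'cx': 258.4601298946841, 'cy': 186.11792660872052, 'R': array([[-0.01952835, -0.99976967,  0.00890217],
       [-0.98355285,  0.01761097, -0.17975998],
       [ 0.1795618 , -0.01226617, -0.98367022]]), 't': array([-0.00867888,  0.57352308,  1.02981202])}
wrist {'fx': 332.9410998181514, 'fy': 332.9410998181514, 'cx': 252.04546276214268, 'cy': 188.39702630284663, 'R': array([[ 0.43830996, -0.89882125, -0.00217658],
       [-0.86611883, -0.42300744,  0.26627594],
       [-0.24025518, -0.11482622, -0.96389439]]), 't': array([-0.5503146 , -0.02811115,  0.39132463])}
```

View pics/scene0.png

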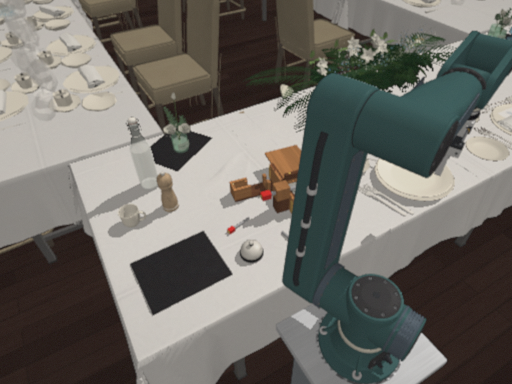

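View pics/top0.png

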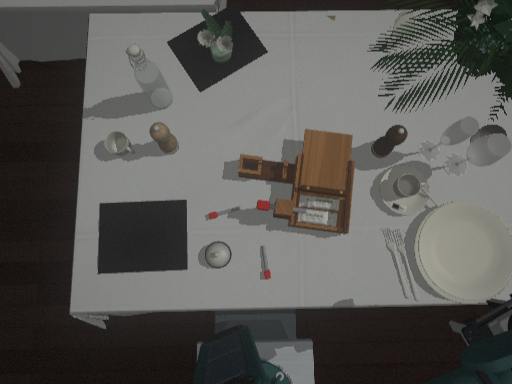

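View pics/wrist0.png

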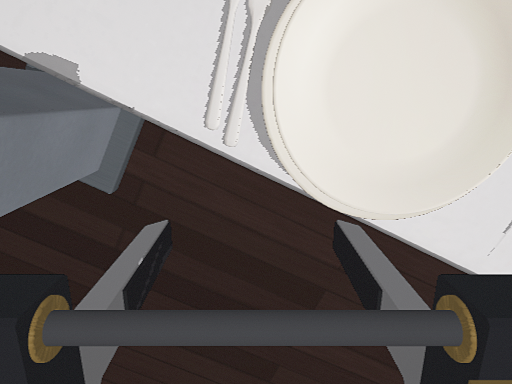

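```bash
cat > h.py <<'E'
import numpy as np,cv2
from scipy import ndimage
def load(n):
    z=np.load(f"pics/{n}.npz"); return {k:z[k] for k in z}
def snap(n,name):
    from bench import robot
    c=robot.camera_info(n); p,d=robot.snapshot(n)
    cv2.imwrite(f"pics/{name}.png",p[...,::-1]); np.savez(f"pics/{name}.npz",p=p,d=d,**c)
    return load(name)
def cloud(z):
    v,u=np.mgrid[0:384,0:512]; d=z['d']
    P=np.stack([(u-z['cx'])/z['fx']*d,(v-z['cy'])/z['fy']*d,d],-1)
    X=(P-z['t'])@z['R']; X[d==0]=np.nan
    return X
def ray(z,u,v,h):
    r=np.array([(u-z['cx'])/z['fx'],(v-z['cy'])/z['fy'],1])@z['R']; o=-z['R'].T@z['t']
    return o+r*(h-o[2])/r[2]
def proj(z,X):
    c=z['R']@np.asarray(X)+z['t']; return c[:2]/c[2]*z['fx']+[z['cx'],z['cy']]
def crop(z,u0,v0,u1,v1,s,name):
    cv2.imwrite(f"pics/{name}.png",cv2.resize(z['p'][v0:v1,u0:u1,::-1],None,fx=s,fy=s,interpolation=cv2.INTER_CUBIC))
E
python3 - <<'E'
from h import *
z=load("top0"); crop(z,190,120,370,290,4,"topc0")
z2=load("scene0"); crop(z2,210,140,330,270,5,"scc0")
for n in ("top0","scene0"):
    z=load(n);X=cloud(z);p=z['p'].astype(int)
    red=(p[...,0]>130)&(p[...,1]<60)&(p[...,2]<60)
    l,k=ndimage.label(red)
    for i in range(1,k+1):
        m=l==i
        if m.sum()<8: continue
        v,u=np.where(m); q=X[m]
        print(n,m.sum(),u.mean(),v.mean(),np.nanmedian(q,0).round(4),np.nanpercentile(q,[2,98],axis=0).round(4).tolist())
z=load("top0");X=cloud(z)
for (u,v) in [(328,150),(325,190),(284,208),(143,236),(218,254),(250,160),(275,171),(305,170),(318,210),(320,217)]:
    print(u,v,X[v,u].round(4),z['p'][v,u])
E
```

```text
top0 83 263.28915662650604 204.27710843373495 [ 0.5166 -0.0303  0.0938] [[0.5058, -0.0461, 0.0904], [0.5253, -0.0166, 0.0978]]
top0 34 212.7941176470588 214.55882352941177 [0.4994 0.1117 0.0167] [[0.4925, 0.1031, 0.0123], [0.5069, 0.1211, 0.0205]]
top0 34 267.05882352941177 273.9117647058824 [ 0.3307 -0.0389  0.0167] [[0.3225, -0.0445, 0.0126], [0.3389, -0.0331, 0.0199]]
scene0 79 265.75949367088606 194.35443037974684 [ 0.5074 -0.0289  0.0901] [[0.4994, -0.0881, 0.0057], [0.6044, -0.0137, 0.094]]
scene0 23 231.08695652173913 229.3913043478261 [0.4927 0.1141 0.0142] [[0.486, 0.105, 0.0101], [0.5028, 0.1221, 0.0169]]
328 150 [ 0.6715 -0.218   0.0632] [109  80  56]
325 190 [ 0.5515 -0.1976  0.0955] [69 48 38]
284 208 [ 0.5036 -0.085   0.1054] [110  81  56]
143 236 [0.4428 0.311  0.0097] [36 36 37]
218 254 [0.3878 0.0937 0.0563] [152 152 145]
250 160 [0.6527 0.0033 0.0378] [65 54 45]
275 171 [ 0.6253 -0.0694  0.0095] [58 47 39]
305 170 [ 0.6133 -0.1496  0.0698] [109  80  54]
318 210 [ 0.5087 -0.1918  0.002 ] [106 100  92]
320 217 [ 0.4848 -0.1907  0.0369] [129 133 126]
```

View pics/topc0.png

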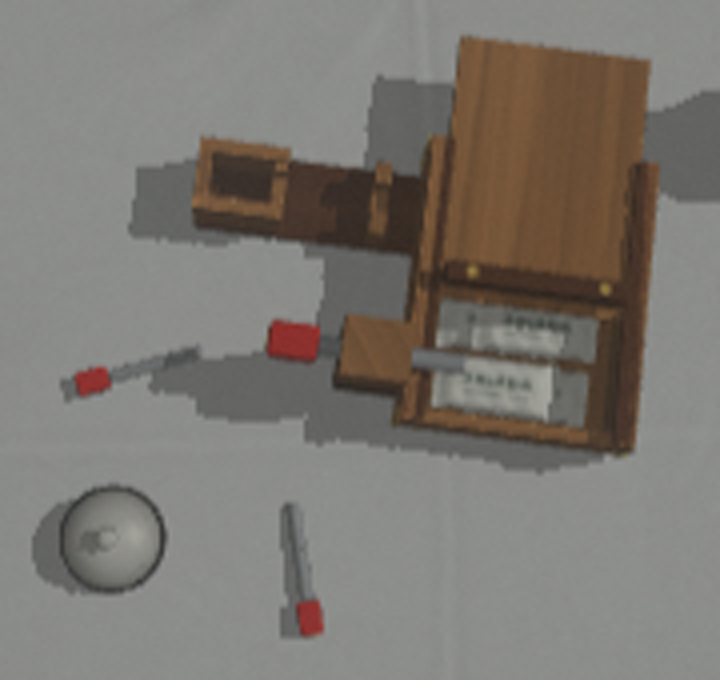

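View pics/scc0.png

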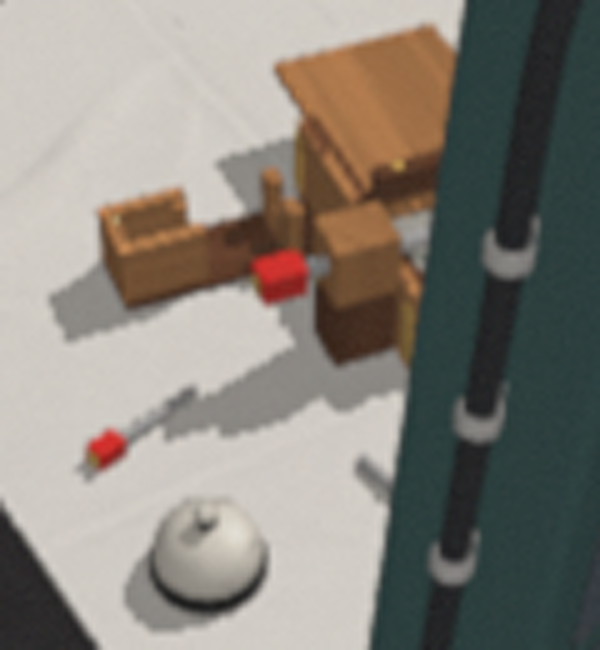

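Call:
step_arm --commands '[{"xyz": [0.01, 0.02, 0.03], "twist": [0, 0, 5]}, {"xyz": [0.03, 0.05, 0.05], "twist": [0, 0, 10]}, {"xyz": [0.06, 0.08, 0.07], "twist": [0, 0, 16]}, {"xyz": [0.09, 0.115, 0.08], "twist": [0, 0, 22]}, {"xyz": [0.12, 0.15, 0.09], "twist": [0, 0, 28]}, {"xyz": [0.15, 0.185, 0.09], "twist": [0, 0, 34]}, {"xyz": [0.18, 0.22, 0.09], "twist": [0, 0, 40]}, {"xyz": [0.21, 0.255, 0.09], "twist": [0, 0, 46]}, {"xyz": [0.24, 0.29, 0.09], "twist": [0, 0, 51]}, {"xyz": [0.27, 0.325, 0.09], "twist": [0, 0, 55]}, {"xyz": [0.29, 0.36, 0.09], "twist": [0, 0, 57.5]}, {"xyz": [0.31, 0.395, 0.09], "twist": [0, 0, 57.5]}]'

```text
time: 1.15
tool_pos: [0.5335, -0.127, 0.3029]
ee_rot: [-1.571, 0.001, -0.112]
wrist_force: [-0.1, -0.5, -0.1]
width: 0.0939
```

Call:
step_arm --commands '[{"xyz": [0.005, 0.025, 0.0], "twist": [0, 0, 0]}, {"xyz": [0.01, 0.04, 0.0], "twist": [0, 0, 0]}, {"xyz": [0.01, 0.04, 0.0], "twist": [0, 0, 0]}, {"xyz": [0.01, 0.04, 0.0], "twist": [0, 0, 0]}]'

```text
time: 1.48
tool_pos: [0.5425, -0.0883, 0.303]
ee_rot: [-1.571, 0.001, -0.112]
wrist_force: [-0.5, 0.0, 0.4]
width: 0.0942
```

```bash
python3 - <<'E'
from h import *
from bench import robot
o=robot.get_obs();print(o['tool_pos'],o['ee_rot'],o['time'])
z=snap("wrist","w1"); X=cloud(z)
crop(z,0,0,512,384,1.5,"w1b")
z=snap("top","t1")
E
```

```text
[ 0.54253139 -0.08831882  0.30303048] [-1.57129765e+00  8.72997562e-04 -1.11674505e-01] 1.4833
```

View pics/w1b.png

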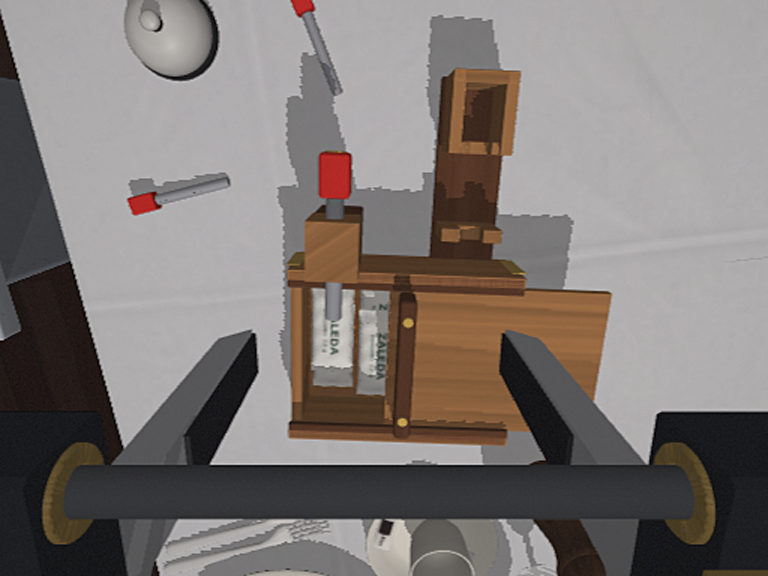

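```bash
python3 - <<'E'
from h import *
z=load("w1");X=cloud(z);p=z['p'].astype(int)
def rect(m,name):
    q=X[m][:, :2]; q=q[~np.isnan(q).any(1)].astype(np.float32)
    (c,s,a)=cv2.minAreaRect(q); print(name,len(q),np.round(c,4),np.round(s,4),round(a,2), np.nanmedian(X[m][:,2]).round(4))
red=(p[...,0]>130)&(p[...,1]<60)&(p[...,2]<60)
l,k=ndimage.label(red)
for i in range(1,k+1):
    m=l==i
    if m.sum()>20: rect(m,("red",[np.round(x.mean()) for x in np.where(m)]))
def top(zlo,zhi,u0,v0,u1,v1,name):
    m=np.zeros((384,512),bool); m[int(v0/1.5):int(v1/1.5),int(u0/1.5):int(u1/1.5)]=1
    m&=(X[...,2]>zlo)&(X[...,2]<zhi); l,k=ndimage.label(m)
    if k: m=l==1+np.argmax(ndimage.sum(m,l,range(1,k+1)));rect(m,name)
    return m
top(.103,.115,295,200,370,285,"block")
top(.05,.062,430,60,530,165,"pocket")
top(.044,.056,430,215,510,250,"post")
top(.003,.015,430,150,510,262,"base")
top(.085,.1,390,290,420,430,"bar")
top(.066,.078,280,240,540,300,"wall+")
top(.066,.078,280,415,520,450,"wall-")
for u,v in [(333,245),(480,75),(480,230),(405,360),(335,175),(450,275),(450,435),(334,300),(335,205)]:
    print(u,v,X[int(v/1.5),int(u/1.5)].round(4))
E
```

```text
('red', [np.float64(3.0), np.float64(201.0)]) 100 [0.5014 0.1056] [0.0152 0.0116] 16.06 0.0164
('red', [np.float64(117.0), np.float64(223.0)]) 580 [ 0.5155 -0.0318] [0.0322 0.0216] 82.64 0.0941
('red', [np.float64(136.0), np.float64(94.0)]) 178 [ 0.331  -0.0402] [0.0217 0.015 ] 9.18 0.017
block 1440 [ 0.5081 -0.086 ] [0.0466 0.0392] 81.15 0.1078
pocket 1292 [0.6375 0.0026] [0.0639 0.0523] 81.34 0.0557
post 123 [ 0.6044 -0.0929] [0.0114 0.0157] 84.2 0.0497
base 2624 [ 0.6325 -0.0782] [0.0997 0.0758] 81.18 0.0078
bar 991 [ 0.5538 -0.1921] [0.1166 0.0141] 81.35 0.0935
wall+ 1602 [ 0.589  -0.1336] [0.0248 0.1603] 81.24 0.0716
wall- 1611 [ 0.5424 -0.2651] [0.0226 0.2007] 81.44 0.0716
333 245 [ 0.5097 -0.0802  0.1081]
480 75 [0.6356 0.0302 0.057 ]
480 230 [ 0.6328 -0.095   0.0344]
405 360 [ 0.5541 -0.1855  0.0938]
335 175 [ 0.5165 -0.0301  0.0938]
450 275 [ 0.5989 -0.123   0.0716]
450 435 [ 0.5877 -0.2733  0.0727]
334 300 [ 0.5015 -0.1285  0.0901]
335 205 [ 0.5131 -0.0525  0.0897]
```

Call:
step_arm --commands '[{"xyz": [-0.01, 0.02, -0.02], "twist": [0, 0, -1]}, {"xyz": [-0.0267, 0.045, -0.05], "twist": [0, 0, -2.3]}, {"xyz": [-0.0267, 0.058, -0.085], "twist": [0, 0, -2.3]}, {"xyz": [-0.0267, 0.058, -0.12], "twist": [0, 0, -2.3]}, {"xyz": [-0.0267, 0.058, -0.15], "twist": [0, 0, -2.3]}, {"xyz": [-0.0267, 0.058, -0.175], "twist": [0, 0, -2.3]}, {"xyz": [-0.0267, 0.058, -0.195], "twist": [0, 0, -2.3]}, {"xyz": [-0.0267, 0.058, -0.21], "twist": [0, 0, -2.3]}, {"xyz": [-0.0267, 0.058, -0.222], "twist": [0, 0, -2.3]}, {"xyz": [-0.0267, 0.058, -0.23], "twist": [0, 0, -2.3]}, {"xyz": [-0.0267, 0.058, -0.23], "twist": [0, 0, -2.3]}, {"xyz": [-0.0267, 0.058, -0.23], "twist": [0, 0, -2.3]}]' --fingers 100

```text
time: 2.58
tool_pos: [0.516, -0.0314, 0.0739]
ee_rot: [-1.571, -0.001, -0.155]
wrist_force: [-0.3, -0.0, 0.1]
width: 0.057
```

```bash
python3 - <<'E'
from h import *
from bench import robot
o=robot.get_obs();print(o['tool_pos'],o['ee_rot'],o['time'],o['wrist_force'],o['width'])
z=snap("wrist","w2"); X=cloud(z);p=z['p'].astype(int)
red=(p[...,0]>130)&(p[...,1]<60)&(p[...,2]<60)
red[:, :]=red
l,k=ndimage.label(red)
for i in range(1,k+1):
    m=l==i
    if m.sum()>50:
        q=X[m][:,:2].astype(np.float32); print(cv2.minAreaRect(q[~np.isnan(q).any(1)]),np.nanmedian(X[m][:,2]))
crop(z,0,0,512,384,1.5,"w2b")
E
```

```text
[ 0.51602738 -0.03141485  0.0738504 ] [-1.57087552e+00 -5.16011982e-04 -1.54547945e-01] 2.5833 [-0.25492274 -0.02225468  0.10397694] 0.056952482957092994
((0.5011894702911377, 0.10220897942781448), (0.007735487539321184, 0.016891105100512505), 82.92372131347656) 0.016075130735927846
((0.515654981136322, -0.030986255034804344), (0.03278455510735512, 0.023034822195768356), 80.95081329345703) 0.0940787338428577
((0.33126458525657654, -0.03971681371331215), (0.022387033328413963, 0.015515720471739769), 5.908244609832764) 0.016729262599439812
```

View pics/w2b.png

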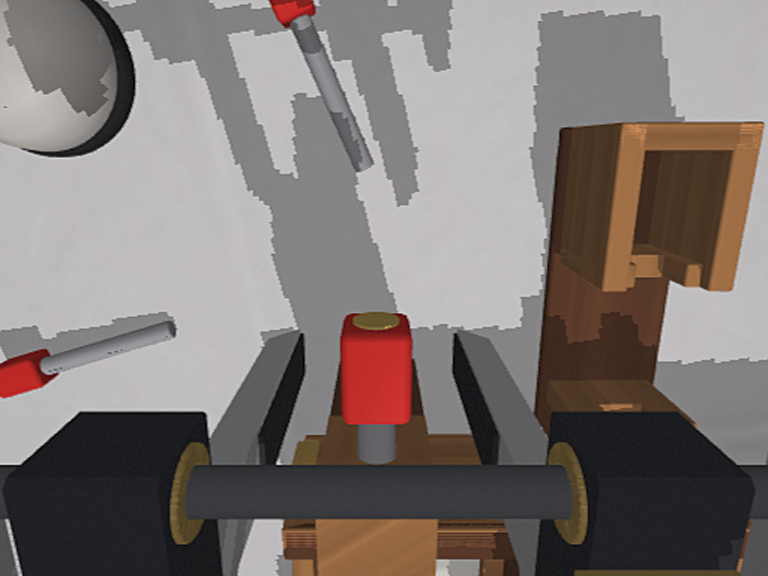

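Knob (365–410, 315–420) lies centred between the jaws. Closing.

Call:
step_arm --commands '[{"xyz": [0, 0, 0], "twist": [0, 0, 0]}, {"xyz": [0, 0, 0], "twist": [0, 0, 0]}, {"xyz": [0, 0, 0], "twist": [0, 0, 0]}, {"xyz": [0, 0, 0], "twist": [0, 0, 0]}, {"xyz": [0, 0, 0], "twist": [0, 0, 0]}, {"xyz": [0, 0, 0], "twist": [0, 0, 0]}, {"xyz": [0, 0, 0], "twist": [0, 0, 0]}, {"xyz": [0, 0, 0], "twist": [0, 0, 0]}]' --fingers 255

```text
time: 3.3
tool_pos: [0.5159, -0.0307, 0.0737]
ee_rot: [-1.571, -0.0, -0.153]
wrist_force: [0.5, 0.0, 0.6]
width: 0.024
```

Call:
step_arm --commands '[{"xyz": [0.0008, 0.005, 0], "twist": [0, 0, 0]}, {"xyz": [0.0018, 0.012, 0], "twist": [0, 0, 0]}, {"xyz": [0.0031, 0.02, 0], "twist": [0, 0, 0]}, {"xyz": [0.0043, 0.028, 0], "twist": [0, 0, 0]}, {"xyz": [0.0055, 0.036, 0], "twist": [0, 0, 0]}, {"xyz": [0.0067, 0.044, 0], "twist": [0, 0, 0]}, {"xyz": [0.008, 0.052, 0], "twist": [0, 0, 0]}, {"xyz": [0.0092, 0.06, 0], "twist": [0, 0, 0]}]'

```text
time: 3.97
tool_pos: [0.5251, 0.0303, 0.0734]
ee_rot: [-1.571, 0.0, -0.153]
wrist_force: [-0.6, -2.4, 0.5]
width: 0.0239
```

Call:
step_arm --commands '[{"xyz": [0.0012, 0.008, 0], "twist": [0, 0, 0]}, {"xyz": [0.0024, 0.016, 0], "twist": [0, 0, 0]}, {"xyz": [0.0037, 0.024, 0], "twist": [0, 0, 0]}, {"xyz": [0.0049, 0.032, 0], "twist": [0, 0, 0]}, {"xyz": [0.0061, 0.04, 0], "twist": [0, 0, 0]}, {"xyz": [0.0073, 0.048, 0], "twist": [0, 0, 0]}, {"xyz": [0.0086, 0.056, 0], "twist": [0, 0, 0]}, {"xyz": [0.0092, 0.06, 0], "twist": [0, 0, 0]}, {"xyz": [0.0092, 0.06, 0], "twist": [0, 0, 0]}]'

```text
time: 4.72
tool_pos: [0.5343, 0.0903, 0.0734]
ee_rot: [-1.57, 0.0, -0.152]
wrist_force: [-0.1, 0.2, -1.9]
width: 0.0237
```

```bash
python3 - <<'E'
from h import *
from bench import robot
o=robot.get_obs();print(o['tool_pos'],o['ee_rot'],o['time'],o['wrist_force'],o['width'])
z=snap("wrist","w3"); crop(z,0,0,512,384,1.5,"w3b")
z=snap("top","t3"); crop(z,90,110,370,310,2.8,"t3b")
E
```

```text
[0.53426896 0.09028853 0.07336501] [-1.57046066e+00  1.42125893e-04 -1.52288911e-01] 4.7167 [-0.11193391  0.15129291 -1.88899118] 0.02372864013117453
```

View pics/w3b.png

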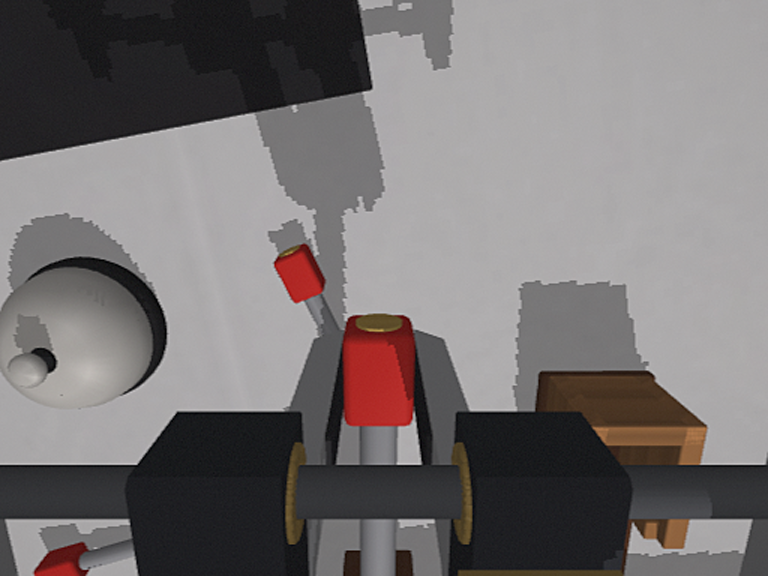

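View pics/t3b.png

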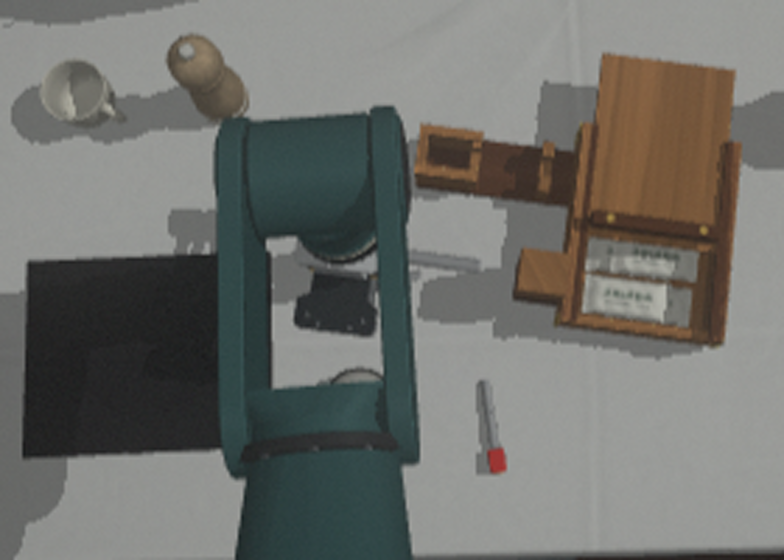

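```bash
python3 - <<'E'
from h import *
z=load("t3");X=cloud(z)
o=np.array([.5514,-.1967]);c,s=np.cos(np.radians(-8.7)),np.sin(np.radians(-8.7))
m=np.zeros((384,512),bool);m[198:208,236:264]=1
m&=(X[...,2]>.07)&(X[...,2]<.12)
q=X[m];d=q[:,:2]-o;xy=np.c_[c*d[:,0]+s*d[:,1],-s*d[:,0]+c*d[:,1]]
for y0 in np.arange(.14,.26,.01):
    k=(xy[:,1]>y0)&(xy[:,1]<y0+.01)
    if k.any():print(y0.round(3),k.sum(),xy[k,0].mean().round(4),np.median(q[k,2]).round(4),q[k,2].max().round(4))
# same for initial wrist view shank
z=load("w1");X=cloud(z);d=X[...,:2]-o;x=c*d[...,0]+s*d[...,1];y=-s*d[...,0]+c*d[...,1]
for a,b in[(.05,.08),(.128,.138)]:
    k=(abs(x+.06)<.012)&(y>a)&(y<b)&(X[...,2]>.08)
    print(a,k.sum(),x[k].mean(),np.percentile(X[...,2][k],90))
z=load("t3");X=cloud(z);mm=(X[...,0]>.37)&(X[...,0]<.5)&(X[...,1]>.25)&(X[...,1]<.4);print(np.median(X[mm],0))
z=load("top0");X=cloud(z);p=z['p'].astype(int)
k=(p.sum(2)<150);k[:195]=0;k[280:]=0;k[:,:90]=0;k[:,195:]=0
print("mat",cv2.minAreaRect(X[k][:,:2].astype(np.float32)),np.median(X[k][:,2]))
print("salt",X[145:152,165:172].reshape(-1,3).mean(0),"cup",X[143,117])
E
```

```text
0.16 11 -0.0623 0.0878 0.092
0.17 19 -0.0619 0.0873 0.0908
0.18 20 -0.0617 0.0867 0.0901
0.19 19 -0.0628 0.0879 0.0909
0.2 18 -0.0616 0.0868 0.0913
0.21 20 -0.0617 0.0868 0.0904
0.22 19 -0.0622 0.0876 0.0914
0.23 6 -0.0619 0.0881 0.0916
0.05 223 -0.059562164788022266 0.08972289077805841
0.128 2893 -0.059683488443595625 0.4101430112171211
[0.43399068 0.32504388 0.0059112 ]
mat ((0.4443223476409912, 0.3144179582595825), (0.19686666131019592, 0.24754853546619415), 1.7492104768753052) nan
salt [nan nan nan] cup [0.72062568 0.39975594 0.00298431]
```

Call:
step_arm --commands '[{"xyz": [0, 0.002, 0.012], "twist": [0, 0, 0]}, {"xyz": [-0.002, 0.01, 0.03], "twist": [0, 0, 0]}, {"xyz": [-0.008, 0.03, 0.045], "twist": [0, 0, 0]}, {"xyz": [-0.016, 0.055, 0.05], "twist": [0, 0, 0]}, {"xyz": [-0.025, 0.085, 0.05], "twist": [0, 0, 0]}, {"xyz": [-0.034, 0.115, 0.05], "twist": [0, 0, 0]}, {"xyz": [-0.043, 0.145, 0.05], "twist": [0, 0, 0]}, {"xyz": [-0.052, 0.175, 0.045], "twist": [1, -0.15, 0]}, {"xyz": [-0.061, 0.205, 0.035], "twist": [2, -0.3, 0]}, {"xyz": [-0.07, 0.235, 0.02], "twist": [3, -0.45, 0]}, {"xyz": [-0.077, 0.262, 0.005], "twist": [4, -0.6, 0]}, {"xyz": [-0.082, 0.278, -0.008], "twist": [5, -0.76, 0]}]'

```text
time: 5.82
tool_pos: [0.4516, 0.3697, 0.066]
ee_rot: [-1.48, -0.0, -0.152]
wrist_force: [0.2, -0.3, -2.1]
width: 0.0234
```

Call:
step_arm --commands '[{"xyz": [-0.001, 0.004, -0.01], "twist": [0.44, -0.07, 0]}, {"xyz": [-0.002, 0.007, -0.02], "twist": [0.44, -0.07, 0]}, {"xyz": [-0.002, 0.007, -0.028], "twist": [0.44, -0.07, 0]}, {"xyz": [-0.002, 0.007, -0.033], "twist": [0.44, -0.07, 0]}, {"xyz": [-0.002, 0.007, -0.036], "twist": [0.44, -0.07, 0]}, {"xyz": [-0.002, 0.007, -0.036], "twist": [0.44, -0.07, 0]}]'

```text
time: 6.32
tool_pos: [0.4504, 0.3735, 0.0291]
ee_rot: [-1.476, 0.001, -0.155]
wrist_force: [0.2, 0.2, -2.5]
width: 0.0239
```

```bash
python3 - <<'E'
from h import *
from bench import robot
o=robot.get_obs();print(o['tool_pos'],o['ee_rot'],o['time'],o['wrist_force'],o['width'])
z=snap("wrist","w4"); crop(z,0,0,512,384,1.5,"w4b")
z=snap("top","t4"); crop(z,70,110,290,310,3,"t4b")
E
```

```text
[0.45039695 0.37347757 0.02907807] [-1.47552657e+00  6.89170619e-04 -1.54578024e-01] 6.3167 [ 0.21720291  0.20028807 -2.46779045] 0.02385159933404577
```

View pics/w4b.png

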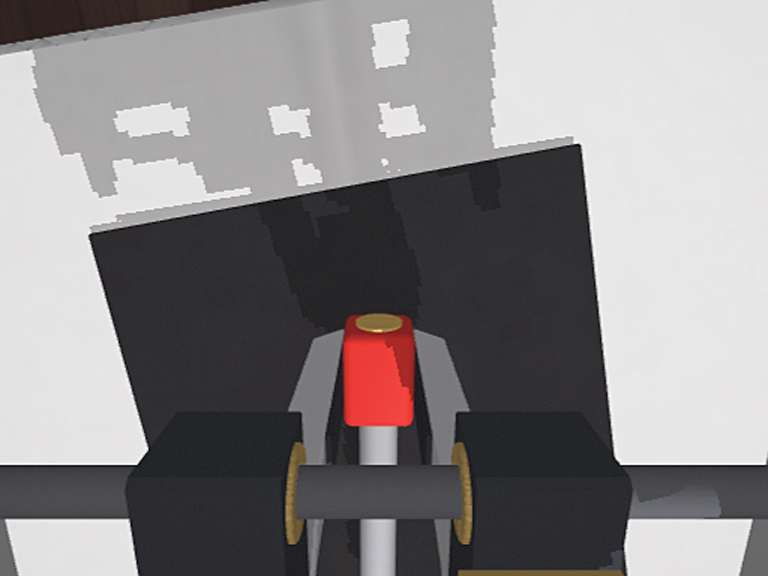

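View pics/t4b.png

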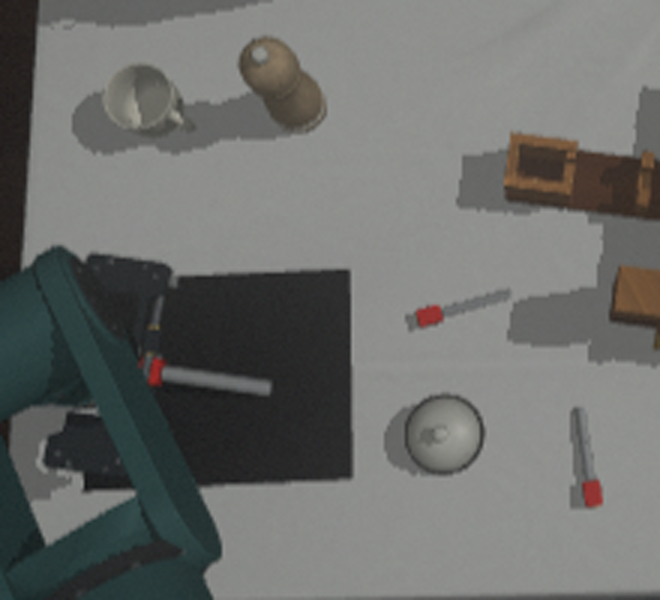

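Call:
step_arm --commands '[{"xyz": [0, 0, -0.004], "twist": [0, 0, 0]}, {"xyz": [0, 0, -0.008], "twist": [0, 0, 0]}, {"xyz": [0, 0, -0.01], "twist": [0, 0, 0]}, {"xyz": [0, 0, -0.0115], "twist": [0, 0, 0]}, {"xyz": [0, 0, -0.0125], "twist": [0, 0, 0]}, {"xyz": [0, 0, -0.0125], "twist": [0, 0, 0]}]'

```text
time: 6.92
tool_pos: [0.45, 0.3741, 0.0166]
ee_rot: [-1.475, 0.001, -0.154]
wrist_force: [-0.4, 0.3, -2.4]
width: 0.0235
```

```bash
python3 - <<'E'
from h import *
from bench import robot
o=robot.get_obs();print(o['tool_pos'],o['ee_rot'],o['time'],o['wrist_force'],o['wrist_torque'])
z=snap("top","t5");X=cloud(z)
crop(z,110,210,180,260,8,"t5b")
yaw=-.153;dv=np.array([-np.sin(yaw),np.cos(yaw)]);
p=z['p'].astype(int);k=(X[...,2]>.010)&(X[...,1]>.23)&(X[...,1]<.36)&(X[...,0]>.41)&(X[...,0]<.46)&(X[...,2]<.06)
q=X[k];t=(q[:,:2]-o['tool_pos'][:2])@dv; n=(q[:,:2]-o['tool_pos'][:2])@np.array([dv[1],-dv[0]])
for a in np.arange(-.13,0,.01):
    m=(t>a)&(t<a+.01)
    if m.any():print(a.round(3),m.sum(),n[m].mean().round(4),np.percentile(q[m,2],85).round(4))
E
```

```text
[0.45002996 0.37408108 0.0166183 ] [-1.47520483e+00  5.91472041e-04 -1.53536840e-01] 6.9167 [-0.35265389  0.31025163 -2.37364552] [ 0.01124452 -0.10107249 -0.01440416]
-0.13 3 0.0144 0.0109
-0.12 15 -0.0021 0.0215
-0.11 18 -0.0005 0.023
-0.1 21 -0.0015 0.024
-0.09 18 -0.0009 0.0251
-0.08 17 -0.0018 0.025
-0.07 23 -0.0003 0.027
-0.06 16 -0.0041 0.0274
-0.05 19 -0.0007 0.0297
-0.04 21 -0.0005 0.0295
-0.03 20 -0.0018 0.0308
-0.02 26 -0.0003 0.0365
```

View pics/t5b.png

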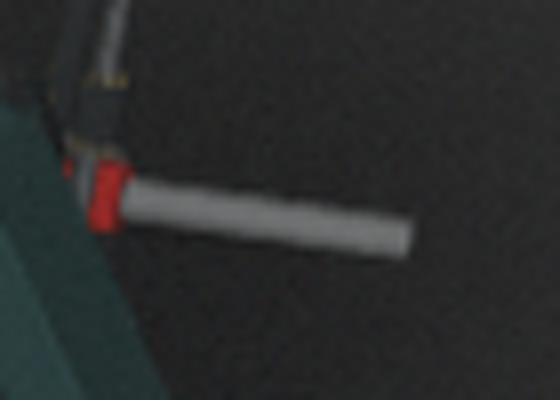

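Call:
step_arm --commands '[{"xyz": [0, 0, -0.0006], "twist": [0, 0, 0]}, {"xyz": [0, 0, -0.0012], "twist": [0, 0, 0]}, {"xyz": [0, 0, -0.0012], "twist": [0, 0, 0]}]'

```text
time: 7.22
tool_pos: [0.4502, 0.3742, 0.0158]
ee_rot: [-1.475, 0.0, -0.154]
wrist_force: [-0.1, -0.2, -2.2]
width: 0.0237
```

Call:
step_arm --commands '[{"xyz": [0, 0, -0.0006], "twist": [0, 0, 0]}, {"xyz": [0, 0, -0.001], "twist": [0, 0, 0]}, {"xyz": [0, 0, -0.001], "twist": [0, 0, 0]}]'

```text
time: 7.47
tool_pos: [0.4504, 0.3743, 0.0151]
ee_rot: [-1.475, -0.0, -0.154]
wrist_force: [-1.1, -0.3, -1.3]
width: 0.0238
```

Call:
step_arm --commands '[{"xyz": [0, 0, 0], "twist": [0, 0, 0]}, {"xyz": [0, 0, 0], "twist": [0, 0, 0]}, {"xyz": [0, 0, 0], "twist": [0, 0, 0]}]' --fingers 187

```text
time: 7.72
tool_pos: [0.4505, 0.3744, 0.0152]
ee_rot: [-1.474, -0.0, -0.154]
wrist_force: [-0.8, 0.0, 0.1]
width: 0.025
```

Call:
step_arm --commands '[{"xyz": [0, 0, 0], "twist": [0, 0, 0]}, {"xyz": [0, 0, 0], "twist": [0, 0, 0]}, {"xyz": [0, 0, 0], "twist": [0, 0, 0]}, {"xyz": [0, 0, 0], "twist": [0, 0, 0]}]' --fingers 170

```text
time: 8.05
tool_pos: [0.4504, 0.3743, 0.015]
ee_rot: [-1.474, -0.0, -0.154]
wrist_force: [-0.6, -0.2, 1.5]
width: 0.0313
```

```bash
python3 - <<'E'
from h import *
from bench import robot
o=robot.get_obs();print(o['tool_pos'],o['time'],o['wrist_force'],o['width'])
z=snap("wrist","w6"); crop(z,100,150,400,384,2.4,"w6b")
E
```

```text
[0.45040217 0.37431547 0.01503691] 8.05 [-0.63986881 -0.15963156  1.45010253] 0.031322084074066184
```

View pics/w6b.png

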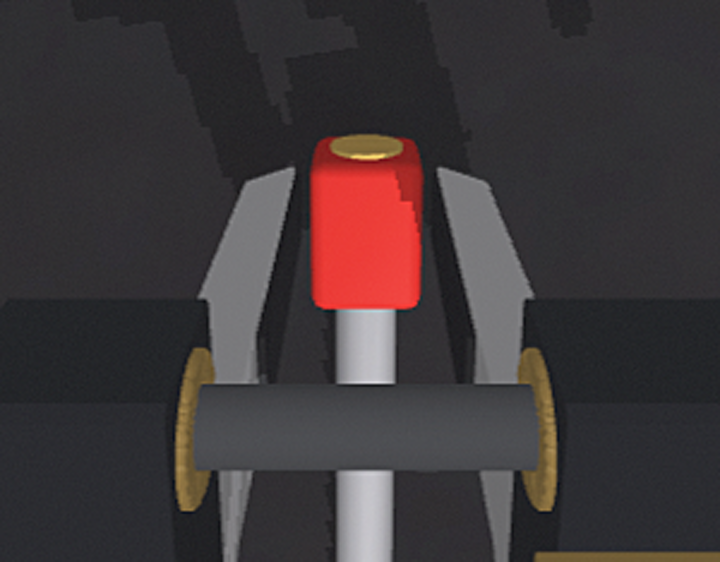

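Call:
step_arm --commands '[{"xyz": [0, 0, 0.001], "twist": [0, 0, 0]}, {"xyz": [0, 0, 0.004], "twist": [0, 0, 0]}, {"xyz": [0, -0.001, 0.012], "twist": [0, 0, 0]}, {"xyz": [0, -0.002, 0.028], "twist": [0, 0, 0]}, {"xyz": [0, -0.003, 0.045], "twist": [-1, 0.15, 0]}, {"xyz": [-0.003, -0.02, 0.06], "twist": [-3, 0.45, 0]}, {"xyz": [-0.006, -0.04, 0.075], "twist": [-5, 0.75, 0]}, {"xyz": [-0.0088, -0.057, 0.085], "twist": [-5.44, 0.83, 0]}, {"xyz": [-0.0088, -0.057, 0.085], "twist": [-5.44, 0.83, 0]}, {"xyz": [-0.0088, -0.057, 0.085], "twist": [-5.44, 0.83, 0]}]' --fingers 120

```text
time: 8.93
tool_pos: [0.442, 0.3174, 0.1011]
ee_rot: [-1.569, -0.002, -0.155]
wrist_force: [0.3, -0.1, -0.1]
width: 0.0501
```

```bash
cat > pin.py <<'E'
from h import *
def pinfit(z,zl=.010,zh=.045,box=None):
    X=cloud(z);p=z['p'].astype(int)
    red=(p[...,0]>110)&(p[...,1]<75)&(p[...,2]<75)&(X[...,0]>.38)&(X[...,1]>.33) if box is None else (p[...,0]>110)&(p[...,1]<75)&(p[...,2]<75)&box(X)
    q=X[red];q=q[~np.isnan(q).any(1)]
    return q
E
python3 - <<'E'
from pin import *
from bench import robot
o=robot.get_obs();print(o['tool_pos'],o['ee_rot'],o['time'],o['wrist_force'],o['width'])
z=snap("wrist","w7"); crop(z,0,0,512,384,1.5,"w7b");X=cloud(z);p=z['p'].astype(int)
q=pinfit(z);print("knob",cv2.minAreaRect(q[:,:2].astype(np.float32)),np.percentile(q[:,2],[10,50,90]))
k=(X[...,2]>.0115)&(X[...,2]<.03)&(X[...,0]>.39)&(X[...,0]<.49)&(X[...,1]>.22)&(X[...,1]<.39)&(p.min(2)>90)
q=X[k];print("shank",len(q),cv2.minAreaRect(q[:,:2].astype(np.float32)))
c,d=cv2.fitLine(q[:,:2].astype(np.float32),cv2.DIST_L2,0,.01,.01).reshape(2,2);print(c,d,np.degrees(np.arctan2(-d[0],d[1])))
for y in np.arange(.25,.37,.02):
    m=abs(q[:,1]-y)<.006
    if m.any():print(y.round(3),m.sum(),q[m,0].mean().round(4),np.percentile(q[m,2],90).round(4))
E
```

```text
[0.44204718 0.31744106 0.10109879] [-1.56852067 -0.00196971 -0.15461819] 8.9333 [ 0.31583793 -0.13270038 -0.12923934] 0.05011227904869771
knob ((0.4499005675315857, 0.3724822402000427), (0.03679068386554718, 0.02461727149784565), 80.42431640625) [0.02904001 0.03039206 0.03150165]
shank 1965 ((0.44027191400527954, 0.3076005280017853), (0.09941859543323517, 0.01363522931933403), 80.87973022460938)
[0.15876333 0.98731667] [0.44064423 0.31017977] -54.857388
0.27 218 0.4343 0.0205
0.29 231 0.4374 0.0215
0.31 244 0.4406 0.0225
0.33 255 0.4438 0.0236
0.35 272 0.447 0.0247
```

View pics/w7b.png

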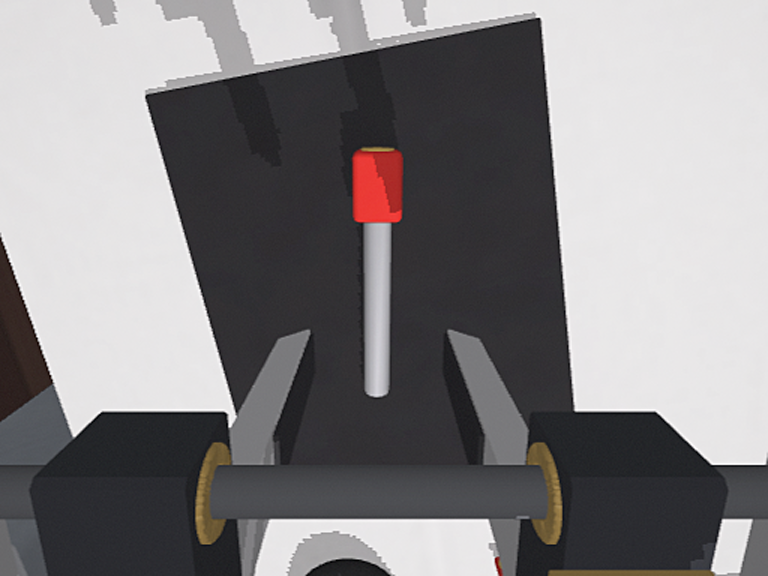

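Call:
step_arm --commands '[{"xyz": [-0.0005, -0.003, -0.015], "twist": [1, -0.15, -0.3]}, {"xyz": [-0.0005, -0.003, -0.035], "twist": [2, -0.3, -0.3]}, {"xyz": [-0.0005, -0.003, -0.052], "twist": [2.96, -0.45, -0.3]}, {"xyz": [-0.0005, -0.003, -0.066], "twist": [2.96, -0.45, -0.3]}, {"xyz": [-0.0005, -0.003, -0.076], "twist": [2.96, -0.45, -0.3]}, {"xyz": [-0.0005, -0.003, -0.081], "twist": [2.96, -0.45, -0.3]}, {"xyz": [-0.0005, -0.003, -0.084], "twist": [2.96, -0.45, -0.3]}, {"xyz": [-0.0005, -0.003, -0.0846], "twist": [2.96, -0.45, -0.3]}, {"xyz": [-0.0005, -0.003, -0.0846], "twist": [2.96, -0.45, -0.3]}, {"xyz": [-0.0005, -0.003, -0.0846], "twist": [2.96, -0.45, -0.3]}]'

```text
time: 9.82
tool_pos: [0.4417, 0.3147, 0.0161]
ee_rot: [-1.517, -0.001, -0.159]
wrist_force: [-0.3, -0.8, 0.8]
width: 0.0496
```

Call:
step_arm --commands '[{"xyz": [0, 0, 0], "twist": [0, 0, 0]}, {"xyz": [0, 0, 0], "twist": [0, 0, 0]}, {"xyz": [0, 0, 0], "twist": [0, 0, 0]}, {"xyz": [0, 0, 0], "twist": [0, 0, 0]}, {"xyz": [0, 0, 0], "twist": [0, 0, 0]}, {"xyz": [0, 0, 0], "twist": [0, 0, 0]}, {"xyz": [0, 0, 0], "twist": [0, 0, 0]}]' --fingers 255

```text
time: 10.4
tool_pos: [0.441, 0.3142, 0.0153]
ee_rot: [-1.519, 0.0, -0.159]
wrist_force: [-0.4, -1.2, -0.4]
width: 0.0133
```

Call:
step_arm --commands '[{"xyz": [0, 0, 0.004], "twist": [0, 0, 0]}, {"xyz": [0, 0, 0.012], "twist": [0, 0, 0]}, {"xyz": [0, 0, 0.025], "twist": [0, 0, 0]}, {"xyz": [0, 0, 0.045], "twist": [0, 0, 0]}, {"xyz": [0, 0, 0.065], "twist": [-1, 0.15, 0]}, {"xyz": [0, 0, 0.085], "twist": [-2, 0.3, 0]}, {"xyz": [0, 0, 0.1], "twist": [-2.96, 0.45, 0]}, {"xyz": [0, 0, 0.105], "twist": [-2.96, 0.45, 0]}, {"xyz": [0, 0, 0.105], "twist": [-2.96, 0.45, 0]}, {"xyz": [0, 0, 0.105], "twist": [-2.96, 0.45, 0]}]'

```text
time: 11.23
tool_pos: [0.4406, 0.314, 0.1197]
ee_rot: [-1.571, 0.0, -0.159]
wrist_force: [-0.6, 1.0, -3.1]
width: 0.0128
```

```bash
cat >> pin.py <<'E'
def toolmeas(o,z):
    X=cloud(z);p=z['p'].astype(int)
    from scipy.spatial.transform import Rotation as Ro
    Rt=Ro.from_euler('xyz',o['ee_rot']).as_matrix()
    T=(X-o['tool_pos'])@Rt   # tool frame: x jaw, y down, z
    red=(p[...,0]>110)&(p[...,1]<75)&(p[...,2]<75)&(np.linalg.norm(T,axis=-1)<.12)
    q=T[red];print("knob tool-frame x,y,z pct",np.percentile(q,[3,50,97],axis=0).round(4).tolist(),len(q))
    sh=(abs(T[...,0])<.012)&(abs(T[...,1])<.022)&(p.min(2)>80)&(np.ptp(p,axis=2)<25)&(np.linalg.norm(T,axis=-1)<.12)
    q=T[sh]
    for a in np.arange(-.08,.12,.01):
        m=(q[:,2]>a)&(q[:,2]<a+.01)
        if m.sum()>3:print(a.round(3),m.sum(),np.median(q[m,0]).round(4),np.percentile(q[m,1],10).round(4))
    return T
E
python3 - <<'E'
from pin import *
from bench import robot
o=robot.get_obs();print(o['tool_pos'],o['ee_rot'],o['time'],o['wrist_force'],o['width'])
z=snap("wrist","w8"); crop(z,0,0,512,384,1.5,"w8b");toolmeas(o,z)
z=snap("top","t8"); crop(z,70,110,290,310,3,"t8b");toolmeas(o,z)
E
```

```text
[0.44060887 0.31400656 0.1197343 ] [-1.57097094e+00  3.51289451e-04 -1.58752918e-01] 11.2333 [-0.64871852  1.01291364 -3.08521683] 0.012789125921668415
knob tool-frame x,y,z pct [[-0.0107, -0.0128, 0.0454], [0.0003, -0.0115, 0.0614], [0.0113, -0.0095, 0.0764]] 3450
-0.05 49 0.0015 -0.0064
-0.04 374 0.0006 -0.0076
-0.03 377 0.0009 -0.0074
-0.02 386 0.0006 -0.0074
-0.01 401 0.0003 -0.0075
-0.0 783 -0.0002 -0.0167
0.01 445 0.0003 -0.0071
0.02 474 0.0003 -0.0072
0.03 486 0.0003 -0.0072
0.04 152 0.0003 -0.0072Traceback (most recent call last):
  File "<stdin>", line 5, in <module>
  File "pin.py", line 13, in toolmeas
    q=T[red];print("knob tool-frame x,y,z pct",np.percentile(q,[3,50,97],axis=0).round(4).tolist(),len(q))
                                               ~~~~~~~~~~~~~^^^^^^^^^^^^^^^^^^^^
    return _quantile_unchecked(
        a, q, axis, out, overwrite_input, method, keepdims, weights)
    return _ureduce(a,
                    func=_quantile_ureduce_func,
    ...<5 lines>...
                    overwrite_input=overwrite_input,
                    method=method)
    r = func(a, **kwargs)
    result = _quantile(arr,
                       quantiles=q,
    ...<2 lines>...
                       out=out,
                       weights=wgt)
    slices_having_nans = np.isnan(arr[-1, ...])
                                  ~~~^^^^^^^^^
IndexError: index -1 is out of bounds for axis 0 with size 0
```

View pics/w8b.png

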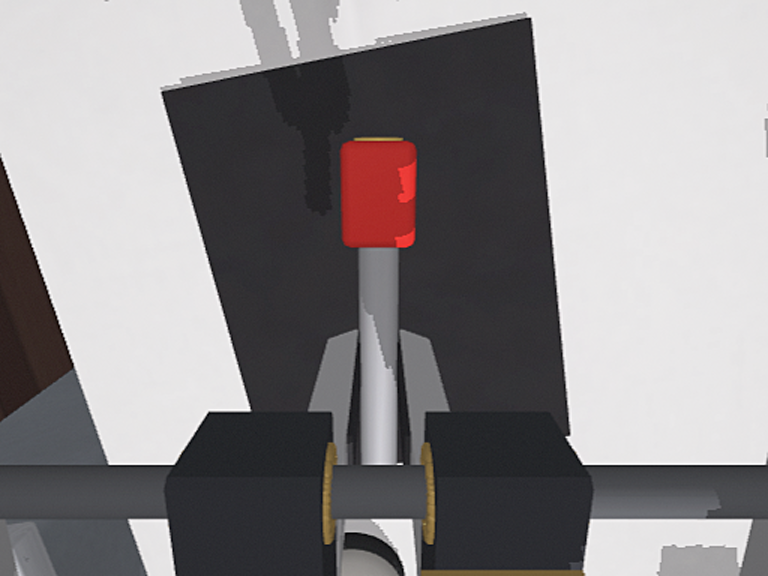

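View pics/t8b.png

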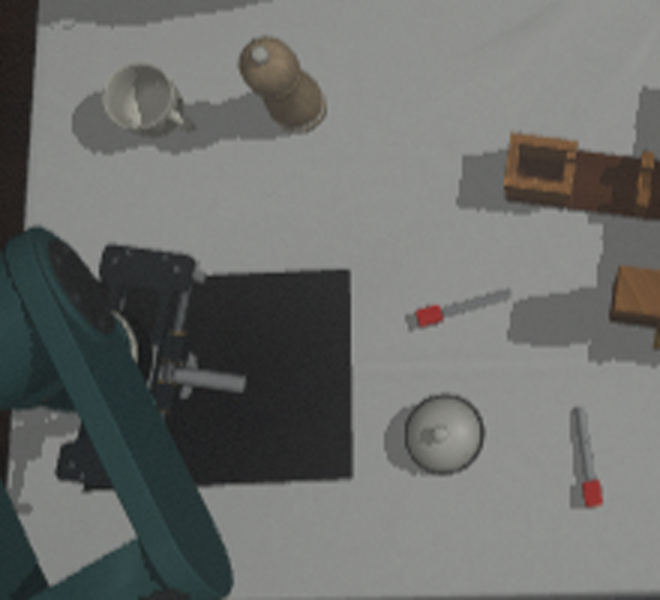

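Call:
step_arm --commands '[{"xyz": [0.004, -0.008, 0.002], "twist": [0, 0, 0]}, {"xyz": [0.012, -0.024, 0.005], "twist": [0, 0, 0]}, {"xyz": [0.024, -0.048, 0.01], "twist": [0, 0, 0]}, {"xyz": [0.038, -0.075, 0.01], "twist": [0, 0, 0]}, {"xyz": [0.053, -0.105, 0.01], "twist": [0, 0, 0]}, {"xyz": [0.068, -0.135, 0.01], "twist": [0, 0, 0]}, {"xyz": [0.083, -0.165, 0.01], "twist": [0, 0, 0]}, {"xyz": [0.098, -0.195, 0.01], "twist": [0, 0, 0]}, {"xyz": [0.113, -0.225, 0.01], "twist": [0, 0, 0]}, {"xyz": [0.128, -0.255, 0.01], "twist": [0, 0, 0]}, {"xyz": [0.143, -0.285, 0.01], "twist": [0, 0, 0]}, {"xyz": [0.158, -0.312, 0.01], "twist": [0, 0, 0]}]'

```text
time: 12.33
tool_pos: [0.5988, -0.0007, 0.1292]
ee_rot: [-1.571, 0.001, -0.16]
wrist_force: [0.1, -0.2, -1.6]
width: 0.0128
```

Call:
step_arm --commands '[{"xyz": [0.012, -0.024, 0], "twist": [0, 0, 0]}, {"xyz": [0.022, -0.045, 0], "twist": [0, 0, 0]}, {"xyz": [0.028, -0.055, 0], "twist": [0, 0, 0]}, {"xyz": [0.0297, -0.0592, 0], "twist": [0, 0, 0]}, {"xyz": [0.0297, -0.0592, 0], "twist": [0, 0, 0]}, {"xyz": [0.0297, -0.0592, 0], "twist": [0, 0, 0]}]'

```text
time: 12.83
tool_pos: [0.6281, -0.0562, 0.1298]
ee_rot: [-1.57, 0.001, -0.158]
wrist_force: [-0.3, -0.3, -1.3]
width: 0.0128
```

```bash
python3 - <<'E'
from pin import *
from bench import robot
o=robot.get_obs();print(o['tool_pos'],o['ee_rot'],o['time'],o['wrist_force'],o['width'])
z=snap("wrist","w9"); crop(z,0,0,512,384,1.5,"w9b");T=toolmeas(o,z);X=cloud(z)
for n,lo,hi in [("pocket",.052,.06)]:
    m=(X[...,2]>lo)&(X[...,2]<hi)&(abs(X[...,0]-.6375)<.06)&(abs(X[...,1]-.0026)<.06)
    l,k=ndimage.label(m);m=l==1+np.argmax(ndimage.sum(m,l,range(1,k+1)))
    print(n,m.sum(),cv2.minAreaRect(X[m][:,:2].astype(np.float32)))
    print("in tool",cv2.minAreaRect(T[m][:,[0,2]].astype(np.float32)))
z=snap("scene","s9"); crop(z,180,130,330,230,5,"s9b")
E
```

```text
[ 0.62806243 -0.05616556  0.12978165] [-1.57002373e+00  1.12046817e-03 -1.58285843e-01] 12.8333 [-0.32697148 -0.32410331 -1.3125621 ] 0.012783628409578958
knob tool-frame x,y,z pct [[-0.0103, -0.0128, 0.0458], [0.0003, -0.0116, 0.0614], [0.0112, -0.0099, 0.0759]] 3311
-0.05 44 -0.0025 -0.0065
-0.04 348 0.0003 -0.0075
-0.03 385 0.0003 -0.0073
-0.02 387 0.0009 -0.0073
-0.01 377 0.0003 -0.0073
-0.0 705 -0.0002 -0.0161
0.01 425 -0.0002 -0.0072
0.02 452 0.0003 -0.0071
0.03 457 0.0003 -0.0071
0.04 132 0.0003 -0.0069
pocket 2759 ((0.6373711824417114, 0.002860039472579956), (0.0634467825293541, 0.05213349312543869), 81.00736236572266)
in tool ((-2.736598253250122e-05, 0.05969655141234398), (0.052133433520793915, 0.06344597041606903), 0.0767880380153656)
```

View pics/w9b.png

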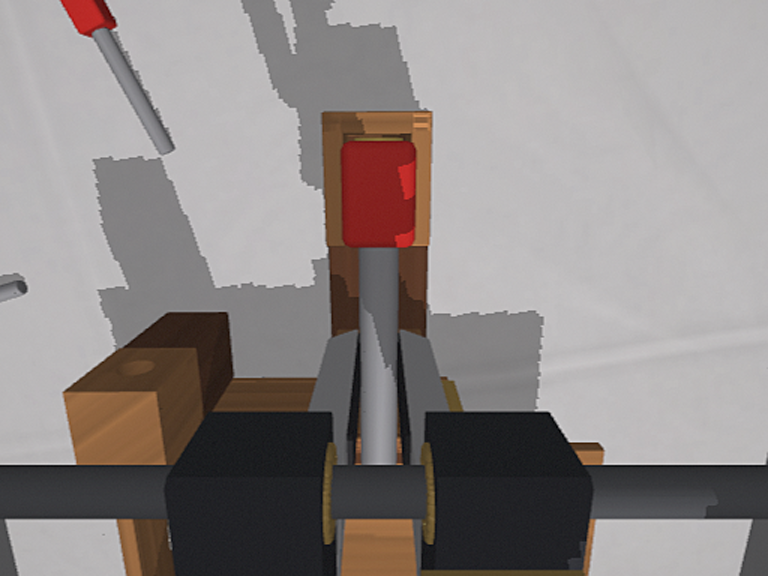

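View pics/s9b.png

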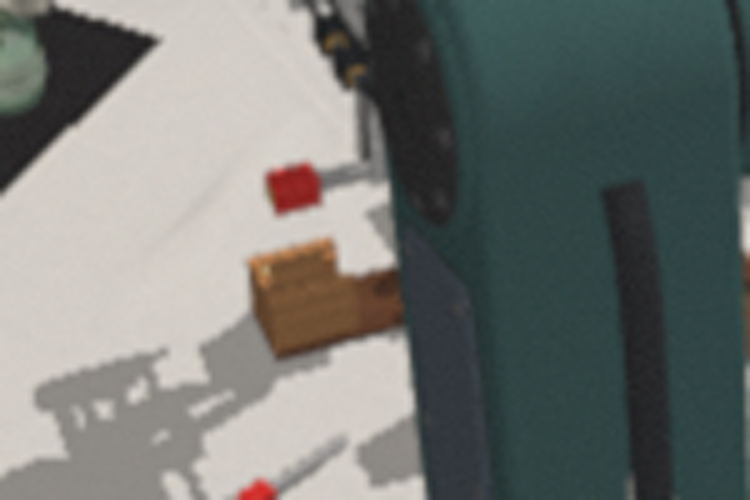

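Call:
step_arm --commands '[{"xyz": [-0.0003, -0.001, -0.012], "twist": [0, 0, 0]}, {"xyz": [-0.0003, -0.001, -0.03], "twist": [0, 0, 0]}, {"xyz": [-0.0003, -0.001, -0.045], "twist": [0, 0, 0]}, {"xyz": [-0.0003, -0.001, -0.055], "twist": [0, 0, 0]}, {"xyz": [-0.0003, -0.001, -0.063], "twist": [0, 0, 0]}, {"xyz": [-0.0003, -0.001, -0.069], "twist": [0, 0, 0]}, {"xyz": [-0.0003, -0.001, -0.075], "twist": [0, 0, 0]}, {"xyz": [-0.0003, -0.001, -0.08], "twist": [0, 0, 0]}, {"xyz": [-0.0003, -0.001, -0.084], "twist": [0, 0, 0]}, {"xyz": [-0.0003, -0.001, -0.086], "twist": [0, 0, 0]}, {"xyz": [-0.0003, -0.001, -0.086], "twist": [0, 0, 0]}]'

```text
time: 13.85
tool_pos: [0.6282, -0.058, 0.0439]
ee_rot: [-1.571, 0.0, -0.159]
wrist_force: [0.1, 0.7, -1.4]
width: 0.0132
```

```bash
python3 - <<'E'
from pin import *
from bench import robot
o=robot.get_obs();print(o['tool_pos'],o['ee_rot'],o['time'],o['wrist_force'],o['width'])
z=snap("wrist","w10"); crop(z,100,50,400,384,1.8,"w10b");T=toolmeas(o,z)
E
```

```text
[ 0.62822649 -0.05803697  0.04389854] [-1.57080420e+00  1.70259330e-04 -1.58877551e-01] 13.85 [ 0.08789613  0.68607527 -1.37565485] 0.013185710094931666
knob tool-frame x,y,z pct [[-0.0104, -0.0128, 0.0458], [0.0003, -0.0115, 0.0617], [0.0111, -0.0098, 0.0763]] 3310
-0.05 41 -0.0014 -0.0063
-0.04 353 0.0003 -0.0074
-0.03 388 0.0008 -0.0074
-0.02 385 0.0003 -0.0075
-0.01 378 0.0003 -0.0073
-0.0 715 -0.0002 -0.0164
0.01 429 0.0003 -0.0071
0.02 432 -0.0002 -0.0071
0.03 446 0.0003 -0.007
0.04 134 0.0003 -0.0069
```

View pics/w10b.png

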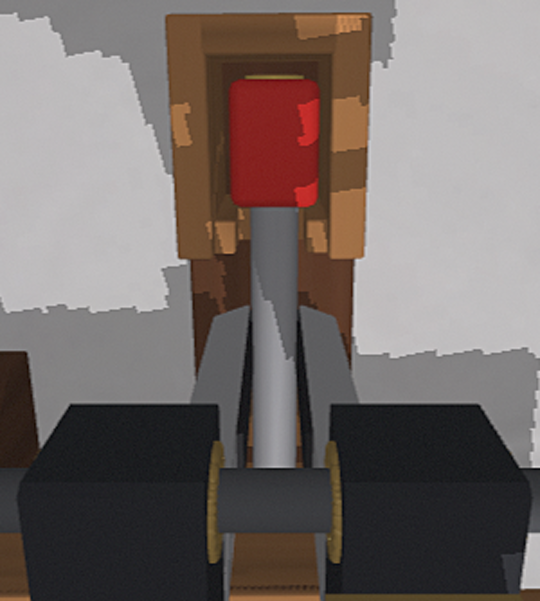

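Knob (230–320, 80–205) is inside the pocket, shank centred in the notch. Lower the last bit.

Call:
step_arm --commands '[{"xyz": [0, 0, -0.0015], "twist": [0, 0, 0]}, {"xyz": [0, 0, -0.0025], "twist": [0, 0, 0]}, {"xyz": [0, 0, -0.0033], "twist": [0, 0, 0]}, {"xyz": [0, 0, -0.0033], "twist": [0, 0, 0]}]'

```text
time: 14.23
tool_pos: [0.6283, -0.058, 0.0408]
ee_rot: [-1.571, -0.0, -0.159]
wrist_force: [-0.4, -0.7, -3.3]
width: 0.0129
```

Call:
step_arm --commands '[{"xyz": [0, 0, -0.0005], "twist": [0, 0, 0]}, {"xyz": [0, 0, -0.001], "twist": [0, 0, 0]}, {"xyz": [0, 0, -0.001], "twist": [0, 0, 0]}]'

```text
time: 14.48
tool_pos: [0.6284, -0.058, 0.0399]
ee_rot: [-1.571, -0.0, -0.159]
wrist_force: [0.4, -0.4, -1.4]
width: 0.0129
```

Call:
step_arm --commands '[{"xyz": [0, 0, -0.0003], "twist": [0, 0, 0]}, {"xyz": [0, 0, -0.0003], "twist": [0, 0, 0]}, {"xyz": [0, 0, -0.0003], "twist": [0, 0, 0]}]' --fingers 214

```text
time: 14.73
tool_pos: [0.6287, -0.058, 0.0402]
ee_rot: [-1.571, -0.001, -0.159]
wrist_force: [-0.9, -0.4, -0.1]
width: 0.0147
```

Call:
step_arm --commands '[{"xyz": [0, 0, 0], "twist": [0, 0, 0]}, {"xyz": [0, 0, 0], "twist": [0, 0, 0]}, {"xyz": [0, 0, 0], "twist": [0, 0, 0]}, {"xyz": [0, 0, 0], "twist": [0, 0, 0]}]' --fingers 165

```text
time: 15.07
tool_pos: [0.6284, -0.058, 0.0397]
ee_rot: [-1.571, -0.0, -0.159]
wrist_force: [0.0, -0.2, -0.3]
width: 0.0327
```

```bash
python3 - <<'E'
from pin import *
from bench import robot
o=robot.get_obs();print(o['tool_pos'],o['ee_rot'],o['time'],o['wrist_force'],o['width'])
z=snap("wrist","w11"); crop(z,100,50,400,384,1.8,"w11b");T=toolmeas(o,z)
E
```

```text
[ 0.62838072 -0.0580296   0.03970793] [-1.57077585e+00 -3.70985397e-04 -1.58837928e-01] 15.0667 [ 0.04062417 -0.16178482 -0.27023714] 0.03268027130373274
knob tool-frame x,y,z pct [[-0.0105, -0.0132, 0.0454], [0.0003, -0.0119, 0.0614], [0.011, -0.0102, 0.0764]] 3367
-0.05 53 -0.0025 -0.0064
-0.04 365 0.0003 -0.0071
-0.03 368 0.0006 -0.0072
-0.02 390 0.0003 -0.0072
-0.01 399 0.0009 -0.0072
-0.0 429 0.0003 -0.0072
0.01 440 0.0003 -0.0071
0.02 459 0.0003 -0.0072
0.03 473 0.0003 -0.0073
0.04 116 0.0003 -0.0071
```

View pics/w11b.png

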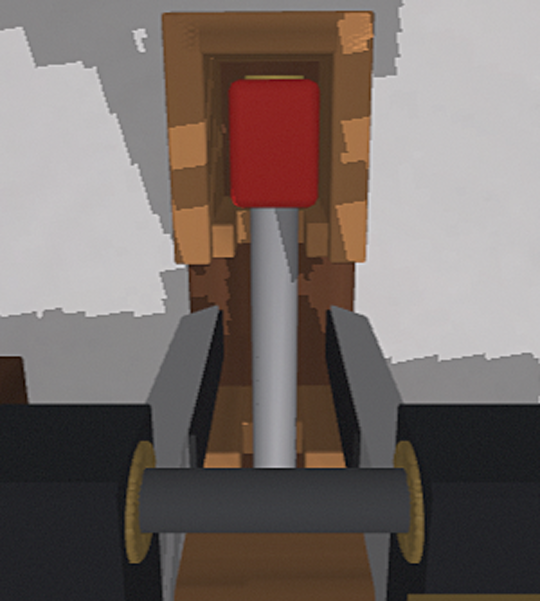

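Call:
step_arm --commands '[{"xyz": [0, 0, 0.006], "twist": [0, 0, 0]}, {"xyz": [0, 0, 0.018], "twist": [0, 0, 0]}, {"xyz": [0, 0, 0.04], "twist": [0, 0, 0]}, {"xyz": [0, 0, 0.07], "twist": [0, 0, 0]}, {"xyz": [0, 0, 0.1], "twist": [0, 0, 0]}, {"xyz": [-0.002, -0.006, 0.12], "twist": [0, 0, 0.2]}, {"xyz": [-0.009, -0.03, 0.13], "twist": [0, 0, 0.4]}, {"xyz": [-0.018, -0.06, 0.13], "twist": [0, 0, 0.4]}, {"xyz": [-0.028, -0.09, 0.13], "twist": [0, 0, 0.4]}, {"xyz": [-0.036, -0.12, 0.13], "twist": [0, 0, 0.4]}, {"xyz": [-0.042, -0.138, 0.125], "twist": [0, 0, 0.4]}, {"xyz": [-0.0444, -0.1437, 0.12], "twist": [0, 0, 0.4]}]'

```text
time: 16.12
tool_pos: [0.5835, -0.205, 0.1615]
ee_rot: [-1.573, -0.003, -0.156]
wrist_force: [0.6, 1.1, -0.1]
width: 0.033
```

Call:
step_arm --commands '[{"xyz": [0, 0, 0], "twist": [0, 0, 0]}, {"xyz": [0, 0, 0], "twist": [0, 0, 0]}, {"xyz": [0, 0, 0], "twist": [0, 0, 0]}, {"xyz": [0, 0, 0], "twist": [0, 0, 0]}, {"xyz": [0, 0, 0], "twist": [0, 0, 0]}, {"xyz": [0, 0, 0], "twist": [0, 0, 0]}]' --fingers 255

```text
time: 16.62
tool_pos: [0.5844, -0.2008, 0.1598]
ee_rot: [-1.571, -0.001, -0.15]
wrist_force: [-0.9, 0.0, -0.5]
width: 0.0009
```

```bash
python3 - <<'E'
from pin import *
from bench import robot
o=robot.get_obs();print(o['tool_pos'],o['ee_rot'],o['time'],o['wrist_force'],o['width'])
z=snap("wrist","w12"); crop(z,0,0,512,384,1.5,"w12b");X=cloud(z)
z=snap("top","t12"); crop(z,190,110,370,250,4,"t12b")
z=snap("scene","s12"); crop(z,180,130,330,230,5,"s12b")
E
```

```text
[ 0.58437685 -0.20076253  0.15984196] [-1.57077314e+00 -6.12620632e-04 -1.50370065e-01] 16.6167 [-0.85673686  0.00622969 -0.53285132] 0.0008803816074728427
```

View pics/w12b.png

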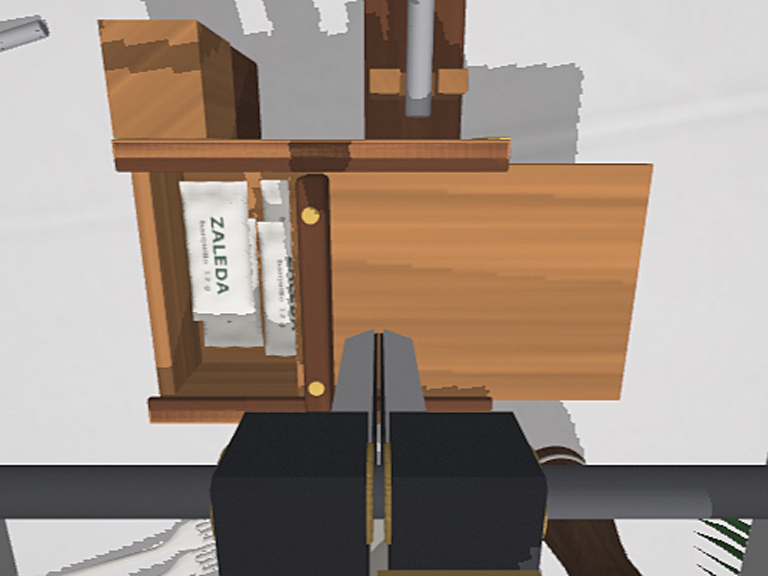

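View pics/t12b.png

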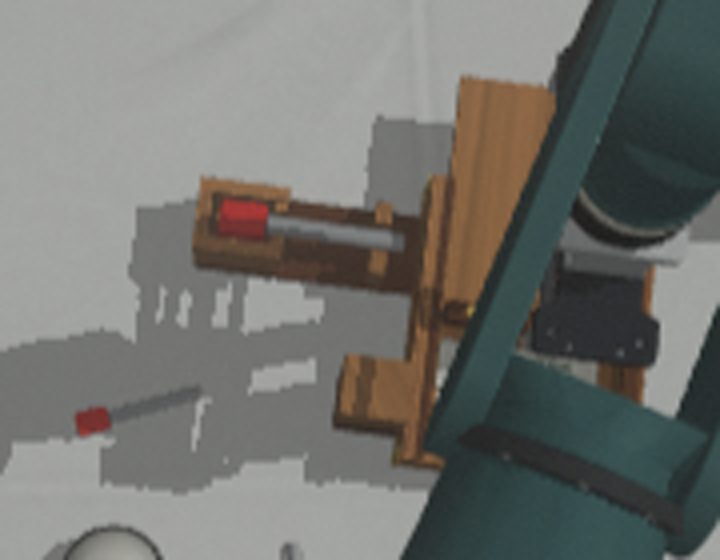

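Call:
step_arm --commands '[{"xyz": [0, 0, -0.02], "twist": [0, 0, 0]}, {"xyz": [0, 0, -0.04], "twist": [0, 0, 0]}, {"xyz": [0, 0, -0.056], "twist": [0, 0, 0]}, {"xyz": [0, 0, -0.068], "twist": [0, 0, 0]}, {"xyz": [0, 0, -0.075], "twist": [0, 0, 0]}, {"xyz": [0, 0, -0.079], "twist": [0, 0, 0]}, {"xyz": [0, 0, -0.08], "twist": [0, 0, 0]}, {"xyz": [0, 0, -0.08], "twist": [0, 0, 0]}]'

```text
time: 17.43
tool_pos: [0.5843, -0.2019, 0.0802]
ee_rot: [-1.571, -0.001, -0.152]
wrist_force: [-0.1, -0.4, -0.7]
width: 0.0008
```

Call:
step_arm --commands '[{"xyz": [-0.003, 0.0005, 0], "twist": [0, 0, 0]}, {"xyz": [-0.006, 0.0009, 0], "twist": [0, 0, 0]}, {"xyz": [-0.009, 0.0014, 0], "twist": [0, 0, 0]}, {"xyz": [-0.011, 0.0017, 0], "twist": [0, 0, 0]}, {"xyz": [-0.013, 0.002, 0], "twist": [0, 0, 0]}, {"xyz": [-0.015, 0.0023, 0], "twist": [0, 0, 0]}, {"xyz": [-0.017, 0.0026, 0], "twist": [0, 0, 0]}, {"xyz": [-0.019, 0.0029, 0], "twist": [0, 0, 0]}, {"xyz": [-0.022, 0.0034, 0], "twist": [0, 0, 0]}, {"xyz": [-0.025, 0.0038, 0], "twist": [0, 0, 0]}, {"xyz": [-0.028, 0.0043, 0], "twist": [0, 0, 0]}, {"xyz": [-0.031, 0.0047, 0], "twist": [0, 0, 0]}]'

```text
time: 18.43
tool_pos: [0.5528, -0.197, 0.0798]
ee_rot: [-1.571, -0.001, -0.152]
wrist_force: [2.6, -0.7, 0.5]
width: 0.0006
```

```bash
python3 - <<'E'
from pin import *
from bench import robot
o=robot.get_obs();print(o['tool_pos'],o['time'],o['wrist_force'],o['width'])
z=snap("wrist","w13"); crop(z,0,0,512,384,1.2,"w13b")
E
```

```text
[ 0.55275315 -0.19701241  0.07978959] 18.4333 [ 2.58865781 -0.74061096  0.54975824] 0.0006453456878585305
```

View pics/w13b.png

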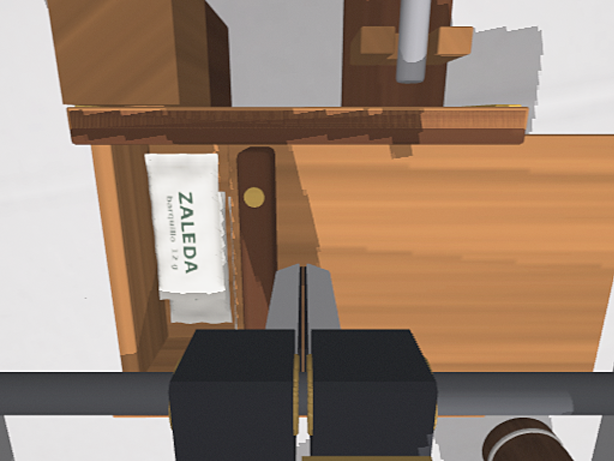

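Call:
step_arm --commands '[{"xyz": [-0.004, 0.0006, 0], "twist": [0, 0, 0]}, {"xyz": [-0.008, 0.0012, 0], "twist": [0, 0, 0]}, {"xyz": [-0.012, 0.0018, 0], "twist": [0, 0, 0]}, {"xyz": [-0.016, 0.0024, 0], "twist": [0, 0, 0]}, {"xyz": [-0.02, 0.0031, 0], "twist": [0, 0, 0]}, {"xyz": [-0.024, 0.0037, 0], "twist": [0, 0, 0]}, {"xyz": [-0.028, 0.0043, 0], "twist": [0, 0, 0]}, {"xyz": [-0.032, 0.0049, 0], "twist": [0, 0, 0]}, {"xyz": [-0.036, 0.0055, 0], "twist": [0, 0, 0]}, {"xyz": [-0.04, 0.0061, 0], "twist": [0, 0, 0]}, {"xyz": [-0.044, 0.0067, 0], "twist": [0, 0, 0]}, {"xyz": [-0.047, 0.0072, 0], "twist": [0, 0, 0]}]'

```text
time: 19.48
tool_pos: [0.5054, -0.1897, 0.0795]
ee_rot: [-1.571, 0.0, -0.152]
wrist_force: [1.7, -0.2, -0.2]
width: 0.0005
```

Call:
step_arm --commands '[{"xyz": [-0.002, 0.0003, 0], "twist": [0, 0, 0]}, {"xyz": [-0.004, 0.0006, 0], "twist": [0, 0, 0]}, {"xyz": [-0.006, 0.0009, 0], "twist": [0, 0, 0]}, {"xyz": [-0.008, 0.0012, 0], "twist": [0, 0, 0]}]'

```text
time: 19.82
tool_pos: [0.4978, -0.1886, 0.0795]
ee_rot: [-1.571, -0.0, -0.152]
wrist_force: [1.7, -0.2, 1.2]
width: 0.0003
```

Call:
step_arm --commands '[{"xyz": [-0.001, 0.0002, 0], "twist": [0, 0, 0]}, {"xyz": [-0.002, 0.0003, 0], "twist": [0, 0, 0]}, {"xyz": [-0.003, 0.0005, 0], "twist": [0, 0, 0]}, {"xyz": [-0.004, 0.0006, 0], "twist": [0, 0, 0]}, {"xyz": [-0.004, 0.0006, 0], "twist": [0, 0, 0]}]'

```text
time: 20.23
tool_pos: [0.4937, -0.188, 0.0796]
ee_rot: [-1.571, 0.0, -0.152]
wrist_force: [1.4, -0.6, 0.7]
width: 0.0005
```

Call:
step_arm --commands '[{"xyz": [-0.001, 0.0002, 0], "twist": [0, 0, 0]}, {"xyz": [-0.002, 0.0003, 0], "twist": [0, 0, 0]}, {"xyz": [-0.002, 0.0003, 0], "twist": [0, 0, 0]}]'

```text
time: 20.48
tool_pos: [0.4917, -0.1876, 0.0795]
ee_rot: [-1.571, 0.0, -0.152]
wrist_force: [0.5, -0.7, 1.4]
width: 0.0002
```

Call:
step_arm --commands '[{"xyz": [-0.001, 0.0002, 0], "twist": [0, 0, 0]}, {"xyz": [-0.002, 0.0003, 0], "twist": [0, 0, 0]}, {"xyz": [-0.002, 0.0003, 0], "twist": [0, 0, 0]}]'

```text
time: 20.73
tool_pos: [0.4908, -0.1875, 0.0796]
ee_rot: [-1.571, -0.003, -0.152]
wrist_force: [4.9, -0.6, -1.1]
width: 0.0006
```

```bash
python3 - <<'E'
from pin import *
from bench import robot
o=robot.get_obs();print(o['tool_pos'],o['time'],o['wrist_force'],o['width'])
z=snap("wrist","w14"); crop(z,0,0,512,384,1.5,"w14b");X=cloud(z)
og=np.array([.5514,-.1967]);c,s=np.cos(np.radians(-8.7)),np.sin(np.radians(-8.7))
d=X[...,:2]-og;x=c*d[...,0]+s*d[...,1];y=-s*d[...,0]+c*d[...,1]
k=(X[...,2]>.088)&(X[...,2]<.098)&(abs(x+.08)<.03)&(y<.064)&(y>.02)
print("bar",k.sum(),np.percentile(x[k],[2,50,98]))
E
```

```text
[ 0.49076699 -0.18750533  0.07960687] 20.7333 [ 4.93771182 -0.59490984 -1.14381065] 0.0006275050050337059
bar 2522 [-0.08670527 -0.07967786 -0.07325699]
```

View pics/w14b.png

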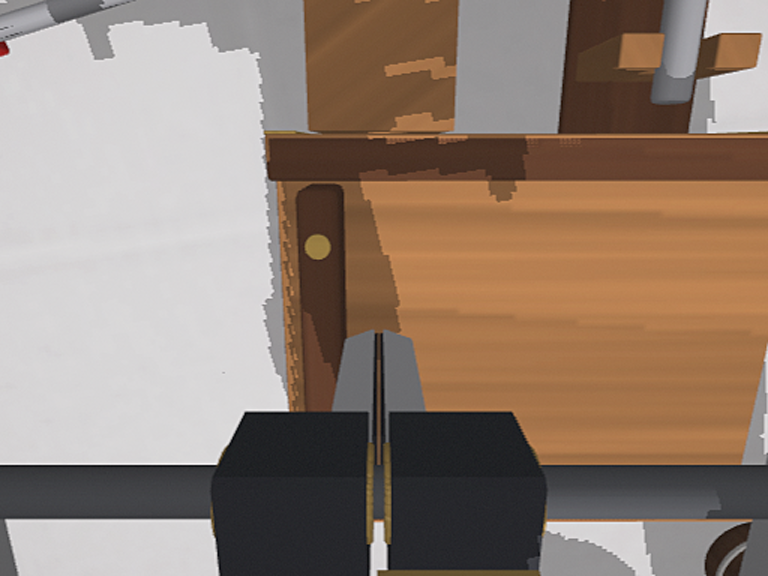

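Call:
step_arm --commands '[{"xyz": [-0.0005, 0.0001, 0], "twist": [0, 0, 0]}, {"xyz": [-0.001, 0.0002, 0], "twist": [0, 0, 0]}, {"xyz": [-0.001, 0.0002, 0], "twist": [0, 0, 0]}]'

```text
time: 21.03
tool_pos: [0.4908, -0.1875, 0.0796]
ee_rot: [-1.571, -0.005, -0.152]
wrist_force: [7.6, -1.5, -3.1]
width: 0.0005
```

Hard stop: position unchanged while force rises. Back off, lift and retreat.

Call:
step_arm --commands '[{"xyz": [0.003, -0.0005, 0], "twist": [0, 0, 0]}, {"xyz": [0.01, -0.0015, 0], "twist": [0, 0, 0]}, {"xyz": [0.014, -0.002, 0.005], "twist": [0, 0, 0]}, {"xyz": [0.014, -0.002, 0.025], "twist": [0, 0, 0]}, {"xyz": [0.014, -0.002, 0.055], "twist": [0, 0, 0]}, {"xyz": [0.014, -0.002, 0.09], "twist": [0, 0, 0]}, {"xyz": [0.01, -0.002, 0.125], "twist": [0, 0, 0]}, {"xyz": [0, -0.002, 0.15], "twist": [0, 0, 0]}, {"xyz": [-0.03, -0.002, 0.17], "twist": [0, 0, 0]}, {"xyz": [-0.06, -0.002, 0.18], "twist": [0, 0, 0]}, {"xyz": [-0.08, -0.002, 0.18], "twist": [0, 0, 0]}, {"xyz": [-0.08, -0.002, 0.18], "twist": [0, 0, 0]}]'

```text
time: 22.03
tool_pos: [0.4068, -0.1892, 0.262]
ee_rot: [-1.573, -0.002, -0.154]
wrist_force: [0.3, -0.5, -0.1]
width: 0.0004
```

Call:
step_arm --commands '[{"xyz": [0, 0, 0], "twist": [0, 0, 0]}, {"xyz": [0, 0, 0], "twist": [0, 0, 0]}, {"xyz": [0, 0, 0], "twist": [0, 0, 0]}]'

```text
time: 22.28
tool_pos: [0.4095, -0.189, 0.2588]
ee_rot: [-1.57, 0.001, -0.151]
wrist_force: [0.1, -0.1, -0.6]
width: 0.0007
```

```bash
python3 - <<'E'
from pin import *
from bench import robot
o=robot.get_obs();print(o['tool_pos'],o['time'],o['wrist_force'],o['width'])
z=snap("wrist","w15"); crop(z,0,0,512,384,1.5,"w15b");X=cloud(z);p=z['p'].astype(int)
og=np.array([.5514,-.1967]);c,s=np.cos(np.radians(-8.7)),np.sin(np.radians(-8.7))
def fr(X):
    d=X[...,:2]-og;return c*d[...,0]+s*d[...,1],-s*d[...,0]+c*d[...,1]
x,y=fr(X)
k=(X[...,2]>.088)&(X[...,2]<.098)&(abs(x+.08)<.03)&(abs(y)<.064)
print("bar",k.sum(),np.percentile(x[k],[2,50,98]))
z=snap("top","t15"); crop(z,80,100,370,300,2.7,"t15b");X=cloud(z);p=z['p'].astype(int);x,y=fr(X)
for (X,p) in [(X,p),(cloud(load("w15")),load("w15")['p'].astype(int))]:
    x,y=fr(X)
    r=(p[...,0]>100)&(p[...,1]<75)&(p[...,2]<75)&(x>.02)&(x<.09)&(y>.17)
    if r.sum()>5: print("knob",r.sum(),x[r].mean(),np.percentile(y[r],[2,98]),np.median(X[r][:,2]))
    k=(abs(x-.055)<.006)&(y>.09)&(y<.18)&(p.min(2)>70)
    if k.sum()>5: print("shank",k.sum(),x[k].mean(),np.percentile(y[k],[2,98]),np.percentile(X[k][:,2],90))
z0=load("top0");z1=load("t15")
for n,(a,b,e,f) in {"salt":(145,115,185,160),"cup":(100,125,135,160),"bell":(200,235,236,272),"pepper":(368,120,410,160)}.items():
    print(n,np.abs(z0['p'][b:f,a:e].astype(int)-z1['p'][b:f,a:e]).mean())
E
```

```text
[ 0.40945904 -0.18903041  0.25876381] 22.2833 [ 0.14919674 -0.11996438 -0.59622235] 0.0006811301297449965
bar 1679 [-0.08693528 -0.08071511 -0.07349468]
knob 102 0.0555999763426947 [0.19395459 0.22526968] 0.05033471776377527
shank 117 0.054312447495396834 [0.09693444 0.17870808] 0.04756052213378752
shank 904 0.0535689384153498 [0.09340606 0.1579691 ] 0.047063331213849036
salt 14.68574074074074
cup 14.264489795918367
bell 17.206206206206208
pepper 12.337301587301587
```

View pics/w15b.png

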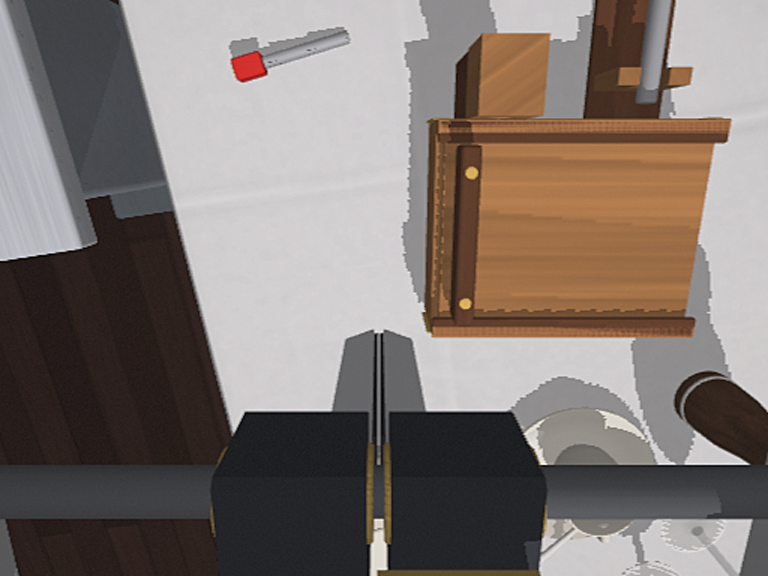

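View pics/t15.png

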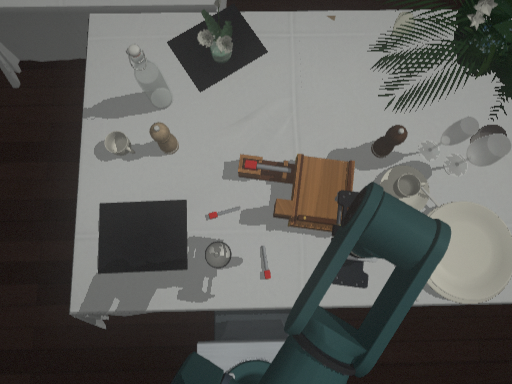

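```bash
python3 -c "
from bench import robot
print(robot.close_job())"
```

```text
the job is handed in; nothing more can be done
None
```

The job is handed in at about 22 s of the 62 s. The pin is parked in the cradle and the lid is fully shut.

- **Pin to the mat:** I drew the pin 120 mm straight out of its block. I laid it on the slate mat tip first and let go.
- **Pin to the cradle:** I took it again by the shank and lowered it into the cradle. The knob is in the pocket and the shank in both notches.
- **Lid:** I pushed it shut slowly, with about 2–3 N until the stop. It hit a hard stop: no movement while the force rose to 7.6 N. I then backed the arm off to stand clear of everything.

**Last checks:**
- **Bar:** it reads −80 mm in the chest's x, the shut position I worked out from the 0.034 blocking point.
- **Knob:** it reads about (55, 210) mm in the chest's frame.
- **Shank tip:** it lies at y of about 93–97 mm, and the top of the shank is 47 mm high, as it should be when parked.
- **Mills, cup and bell:** they look unmoved in the top view. My automatic picture comparison did not confirm this, because it showed brightness differences over all four objects. I put those down to a change in lighting and judged by eye instead.

**Flaw:** I had gripped the knob so that the fingertips stood about 4 mm below its underside. On letting go at the mat, the knob therefore sank about 4–5 mm between the barely opened fingers, with the tip already resting on the mat.

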